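# Free the can rack and sort the tea and spices

### The job

A green tea tin is stuck at the front of the sloping can rack: first lift it out so that both cans behind it roll down to the front stop, and stand it in the wooden tray. Then stand the blue tea tin in the wooden tray as well and both spice jars in the black tray, one item in each bay, all upright on the tray floor. Leave the cans in the rack and do not push the potted herb about.

Things in the scene. Friction and masses are not known exactly. Their poses are not given: they have to be found in the camera images.
- can_rack: White gravity-feed can rack, open at the top, fixed to the worktop, 200 mm long along its x, 88 mm wide along its y. Its floor slopes down at 12 degrees towards its -x end and lies 45 mm above the worktop at the middle. Side walls stand 22 mm above the sloping floor (78 mm apart inside), the steel front stop at the low -x end 30 mm above it. Origin: on the worktop under its middle, z up.
- can_front: Red food can, 52 mm across and 70 mm long, 0.16 kg, lying across the rack just behind the green tin; it rolls down to the front stop by itself once the tin is out. Origin: its centre; y is the can's axis. At the front stop its centre is at about x = -72 mm, z = 56 mm in the rack's frame.
- can_rear: Orange food can of the same size and mass, lying behind the red one and following it. Origin: its centre; y is the can's axis. When the red can is at the stop, its centre is at about x = -21 mm, z = 67 mm in the rack's frame.
- tin_green: Tea tin: square box, brass lid with a coloured top, 50 x 50 mm, 75 mm tall, about 0.15 kg. Origin: centre of its underside; z points up through the lid, x and y square to its sides. Green; it starts in the rack against the front stop, square to the slope, so leaning 12 degrees towards the rack's -x end, y axis across the rack; its upper 53 mm are clear above the side walls.
- tin_blue: Tea tin: square box, brass lid with a coloured top, 50 x 50 mm, 75 mm tall, about 0.15 kg. Origin: centre of its underside; z points up through the lid, x and y square to its sides. Blue; at the start it stands on the worktop.
- jar_yellow: Spice jar: round, 44 mm across and 85 mm tall with a dark steel lid with a coloured disc on top (straight sides throughout), about 0.16 kg, standing on the worktop. Origin: centre of its underside, z up. Yellow.
- jar_red: Spice jar: round, 44 mm across and 85 mm tall with a dark steel lid with a coloured disc on top (straight sides throughout), about 0.16 kg, standing on the worktop. Origin: centre of its underside, z up. Terracotta red.
- tray_tea: Brown wooden tray for the tea tins, fixed to the worktop: 179 mm along its x, 92 mm along its y, walls 28 mm high and 5 mm thick, floor 5 mm thick. A 5 mm divider across the middle makes two square bays, 82 x 82 mm each, centred at 43.5 mm to either side of its origin along its x. Origin: centre of its underside, z up.
- tray_spice: Black tray for the spice jars, fixed to the worktop: 179 mm along its x, 92 mm along its y, walls 28 mm high and 5 mm thick, floor 5 mm thick. A 5 mm divider across the middle makes two square bays, 82 x 82 mm each, centred at 43.5 mm to either side of its origin along its x. Origin: centre of its underside, z up.
- herb_pot: Potted herb in a grey pot, 84 mm across, 150 mm tall with its leaves, 0.7 kg, standing loose beyond the work. Origin: centre of its underside.
There are look-alikes about, which are no part of the job. There is more than one size of the tray_tea; the job needs the smaller.

How it is judged (in metres and radians):
On the way, in this order (a step that is already met when the one before it is completed fails the run):
1. the green tin is out of the rack and both cans have rolled down to the front stop, before any of the other three items has been carried off (moved more than 50 mm) (x of can_front in the frame of can_rack between -0.085 and -0.06 m and y of can_front in the frame of can_rack between -0.02 and 0.02 m and z of can_front in the frame of can_rack between 0.035 and 0.085 m and linear speed of each of can_front, can_rear below 0.03 m/s and x of can_rear in the frame of can_rack between -0.085 and -0.008 m and y of can_rear in the frame of can_rack between -0.02 and 0.02 m and z of can_rear in the frame of can_rack between 0.035 and 0.085 m and distance of each of tin_blue, jar_yellow, jar_red from where it was at the start of the episode below 0.05 m), for 0.2 s.
2. the green tin stands in the wooden tray, before any of the other three items has been carried off (moved more than 50 mm) (x of tin_green in the frame of tray_tea between -0.085 and 0.085 m and y of tin_green in the frame of tray_tea between -0.042 and 0.042 m and z of tin_green in the frame of tray_tea between 0 and 0.012 m and angle between tin_green's own z axis and vertical below 0.15 rad and linear speed of tin_green below 0.03 m/s and angular speed of tin_green below 0.3 rad/s and distance of each of tin_blue, jar_yellow, jar_red from where it was at the start of the episode below 0.05 m), for 0.2 s.
At the end, for the whole second after the job is handed in: Both tins stand in the wooden tray and both jars in the black one, one in each bay, on its floor (underside under 12 mm above the tray underside), upright within 0.15 rad, at rest; the cans lie in the rack, the red one at the front stop, the orange one behind it (within about 12 mm) (x of can_front in the frame of can_rack between -0.085 and -0.06 m and y of can_front in the frame of can_rack between -0.02 and 0.02 m and z of can_front in the frame of can_rack between 0.035 and 0.085 m and linear speed of each of can_front, can_rear, tin_green, tin_blue, jar_yellow, jar_red below 0.03 m/s and x of can_rear in the frame of can_rack between -0.085 and -0.008 m and y of can_rear in the frame of can_rack between -0.02 and 0.02 m and z of can_rear in the frame of can_rack between 0.035 and 0.085 m and x of tin_green in the frame of tray_tea between -0.085 and 0.085 m and y of tin_green in the frame of tray_tea between -0.042 and 0.042 m and z of tin_green in the frame of tray_tea between 0 and 0.012 m and angle between each of tin_green, tin_blue, jar_yellow, jar_red's own z axis and vertical below 0.15 rad and angular speed of each of tin_green, tin_blue, jar_yellow, jar_red below 0.3 rad/s and x of tin_blue in the frame of tray_tea between -0.085 and 0.085 m and y of tin_blue in the frame of tray_tea between -0.042 and 0.042 m and z of tin_blue in the frame of tray_tea between 0 and 0.012 m and x of jar_yellow in the frame of tray_spice between -0.085 and 0.085 m and y of jar_yellow in the frame of tray_spice between -0.042 and 0.042 m and z of jar_yellow in the frame of tray_spice between 0 and 0.012 m and x of jar_red in the frame of tray_spice between -0.085 and 0.085 m and y of jar_red in the frame of tray_spice between -0.042 and 0.042 m and z of jar_red in the frame of tray_spice between 0 and 0.012 m and ((x of tin_green in the frame of tray_tea below 0 m and x of tin_blue in the frame of tray_tea above 0 m) or (x of tin_green in the frame of tray_tea above 0 m and x of tin_blue in the frame of tray_tea below 0 m)) and ((x of jar_yellow in the frame of tray_spice below 0 m and x of jar_red in the frame of tray_spice above 0 m) or (x of jar_yellow in the frame of tray_spice above 0 m and x of jar_red in the frame of tray_spice below 0 m))); the robot touches nothing.
It fails at once if the potted herb is pushed more than 30 mm or tipped (distance of herb_pot from where it was at the start of the episode above 0.03 m or angle between herb_pot's own z axis and vertical above 0.3 rad).
It also fails if it takes over 115 s, if anything falls off the work surface, if the arm or the gripper's body presses on something with over 40 N, if the wrist force passes 120 N, or if a joint passes its speed limit or range.

### The arm

A 6-joint arm with a two-finger parallel gripper is mounted at the origin on the work surface. World frame = base frame: x ahead of the robot, y to its left, z up, the work surface at z = 0. Lengths are in mm, angles in rad, forces in N, time in s.
With the tool pointing down it reaches from about 300 to 775 mm from the base axis. Payload 14.6 kg.
Tool frame: the origin (TCP) lies at the very end of the fingers, on their centre line; the grasp point (between the pads) lies 19 mm behind it; z points along the fingers, y is the line along which they close (so a half turn about z gives the same grasp; the last joint's range is limited). The gripper opens to 94 mm and grips with 3 to 60 N. Pads are 16 mm wide; open, the fingers measure 119 mm over their backs; the gripper's body (75 mm by 177 mm) begins 78 mm behind the grasp point.
Start: joints at [-1.33, 0.3, 1.521, -0, 1.321, -0.067], TCP at [166.622, -524.143, 178.146] pointing down, gripper open.
Joint ranges: [-3.03, 3.03], [-0.79, 2.21], [0.23, 2.52], [-1.04, 4.18], [0, 3.07], [-2.55, 2.55]. Speed limits (rad/s): [2.22, 2.22, 2.57, 3.14, 3.14, 3.14].

### API

Orientations are given as [roll, pitch, yaw] about the fixed x, y, z axes, in that order (R = Rz(yaw) Ry(pitch) Rx(roll)).
In Python, from cell import manip, eyes, ticket gives the robot as it stands. The module is installed in compiled form; this text tells all that it offers.
- The arm moves only by the tool arm_command, never from a script. Its argument "plan" is a list of rows, each a list of 5 numbers: the opening, from -1 (shut) to 1 (fully open), then the shift along the tool's x, y, z in m, then the turn about the tool's z in rad. In form: [[jaw, dx, dy, dz, roll], ...]. A call has 1 to 20 rows; each row shifts and turns the commanded pose from where the row before left it, along the tool's axes as they then stand; what a row does not reach is not made up. A row lasts 1/8 s, in which the tool goes at most 62.5 mm and 10.7 degrees, less where a joint would pass 70% of its speed; a pose out of reach is approached as far as the arm can. A call is refused whole if a number of a shift passes 0.0625 or a number of a turn 0.188, either way. A call with a gripper value outside its range is refused whole. The fingers move at their own pace and stop on an object; "newtons" is the grip in N (left out, the last holds). Time passes only in rows, so rows that do not move let the fingers close. It gives the time, the measured TCP pose, the force, the opening and the grip force at its end, in the units of the state.
- manip.read_state(): the state, without advancing time (a new reading comes with each control period).
- eyes.camera(name): name is "side" or "top"; returns a dict with "img" (480x640x3 uint8, blue, green, red), "z_map" (480x640 float32, mm along the optical axis (not along the pixel's ray), 0 where there is no reading), "fx", "fy", "cx", "cy" (pixels), "eye" and "orientation" of the camera in the world. Camera axes: x right, y down, z forward; pixel columns grow to the right and rows downward; lengths in mm; the calibration is good to about 2 mm. A picture is of the moment at which its call begins.
- ticket.sign_off(): hands the job in; it is judged then, once.
The state is a dict: "clock": time; "joints": joint angles; "qd": joint speeds; "effort": joint torques, N m; "eef_pos": TCP position; "eef_rot": TCP orientation; "wrist_force": force on the tool from outside, world axes, zero at the start; "moment": the same for the moment, N m; "finger_gap": finger opening in mm; "finger_force": force on a finger pad.
Only numpy, scipy, OpenCV 4.12 (cv2) and the standard library are available. Lean on these libraries where they do the work, as an engineer would, in place of code of your own. Each camera call takes 0.05 s, during which the arm holds its last target. There are 200 camera calls.

## Working session

There is one attempt and no reset: what is moved stays moved. The work goes in short steps, Python scripts to look and compute and a tool call to move; the robot and the scene stay as the last step left them, time stands still between calls to the robot, and variables do not carry over. Pictures are saved under pics/ and viewed, at most 14 in all, crops included, and the job is handed in when it is done.

Besides the shell and the picture viewer there is one more tool, called after ">>>" by a JSON object that holds its "name" and its "arguments". arm_command: Moves the arm, as the interface text tells. Its arguments: {"type":"object","properties":{"plan":{"type":"array"},"newtons":{"type":"number"}},"required":["plan"]}

```bash
mkdir -p pics
cat > h.py <<'E'
import numpy as np, cv2
from cell import manip, eyes, ticket
from scipy.spatial.transform import Rotation as R
def rot(o):
    o=np.array(o,float)
    if o.shape==(3,3): return o
    return R.from_euler('xyz',o).as_matrix() if o.size==3 else R.from_quat(o).as_matrix()
def cloud(c):
    z=c['z_map']; v,u=np.mgrid[:480,:640]
    P=np.stack([(u-c['cx'])/c['fx']*z,(v-c['cy'])/c['fy']*z,z],-1)
    return P@rot(c['orientation']).T+np.array(c['eye'])
E
python3 - <<'E'
from h import *
print(manip.read_state())
for n in ('top','side'):
    c=eyes.camera(n); cv2.imwrite(f'pics/{n}0.png',c['img']); np.savez(f'{n}0.npz',**c)
    print(n,{k:c[k] for k in c if k not in('img','z_map')})
E
```

```text
{'clock': 0.0, 'joints': array([-1.32959960e+00,  3.00485110e-01,  1.52160384e+00,  5.34725111e-06,
        1.32070929e+00, -6.66307964e-02]), 'qd': array([ 0.00182812, -0.00168987,  0.00135477,  0.00113539,  0.00122867,
        0.00074456]), 'effort': array([ 3.29821614e-04, -5.31805229e+01, -3.52730477e+01,  7.07738986e-02,
        2.43594573e-02, -9.89643763e-05]), 'eef_pos': array([ 166.55269773, -523.85232372,  177.56904605]), 'eef_rot': array([-3.14039009e+00, -8.54371011e-05,  3.07826143e-01]), 'wrist_force': array([-0.43043909, -0.94403356,  0.1285464 ]), 'moment': array([-0.04375119, -0.00405507,  0.03585075]), 'finger_force': 0.0, 'finger_gap': 93.77664808336975}
top {'fx': 617.9256641572911, 'fy': 617.9256641572911, 'cx': 315.3887571302964, 'cy': 236.8607117142182, 'eye': array([ 312.84771647,    1.65856398, 1465.34626718]), 'orientation': array([-3.01193428,  0.00455422, -1.58913291])}
side {'fx': 540.8852750566231, 'fy': 540.8852750566231, 'cx': 320.6091006637248, 'cy': 235.28388850177785, 'eye': array([267.81684098, 824.12291156, 801.2803044 ]), 'orientation': array([-2.29185264,  0.00994779, -2.92011515])}
```

View pics/top0.png

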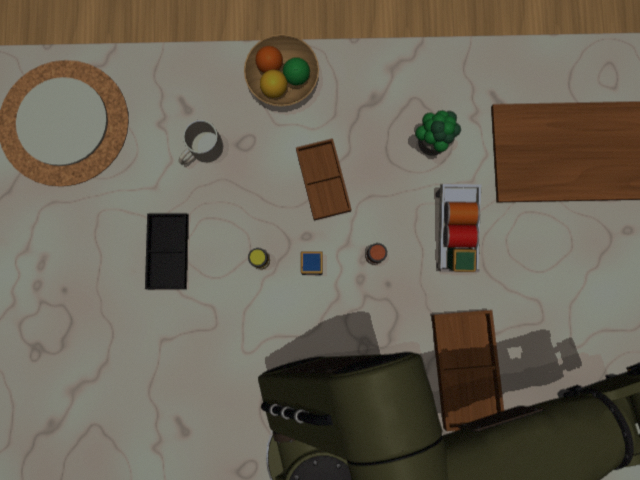

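View pics/side0.png

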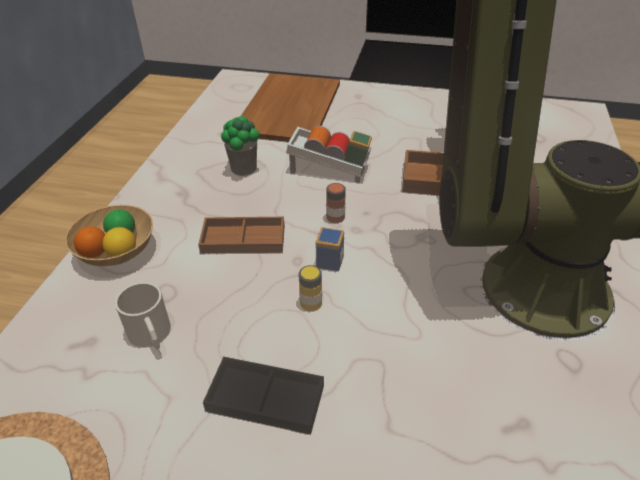

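The top view shows the small wooden tray at (323,179) and the larger look-alike at (466,368). The rack is at (460,228), with its low end at the bottom holding the green tin at (464,260). The blue tin is at (312,262), the yellow jar at (258,258), the red jar at (376,253), the black tray at (167,251) and the herb at (438,132). The side view agrees.

```bash
cat >> h.py <<'E'
def ray(c,uv,z):
    uv=np.atleast_2d(np.array(uv,float)); d=np.c_[(uv[:,0]-c['cx'])/c['fx'],(uv[:,1]-c['cy'])/c['fy'],np.ones(len(uv))]@rot(c['orientation']).T
    e=np.array(c['eye']); return e+d*((z-e[2])/d[:,2])[:,None]
def load(n): return dict(np.load(n))
def blob(c,roi,lo,hi):
    x0,y0,x1,y1=roi; h=cv2.cvtColor(c['img'],cv2.COLOR_BGR2HSV); m=cv2.inRange(h,np.array(lo),np.array(hi))
    k=np.zeros_like(m);k[y0:y1,x0:x1]=m[y0:y1,x0:x1]
    cs=cv2.findContours(k,cv2.RETR_EXTERNAL,cv2.CHAIN_APPROX_NONE)[0]; return max(cs,key=cv2.contourArea)[:,0]
def rect(c,uv,z):
    P=ray(c,uv,z)[:,:2].astype(np.float32); (x,y),(w,h),a=cv2.minAreaRect(P)
    return np.round([x,y,w,h,a],1)
E
python3 - <<'E'
from h import *
c=load('top0.npz')
for n,roi,lo,hi,z in [('blue',(295,245,330,280),(95,80,40),(130,255,255),75),('yel',(245,245,272,272),(22,120,80),(35,255,255),85),
 ('red',(362,240,390,268),(0,100,60),(15,255,255),85),('green',(448,247,482,275),(45,80,20),(95,255,255),110),
 ('tea',(290,130,355,225),(0,70,20),(25,255,255),28),('spice',(140,205,195,295),(0,0,0),(180,255,60),28),
 ('herb',(410,100,470,160),(0,0,0),(180,255,110),100)]:
    b=blob(c,roi,lo,hi); print(n,len(b),b.min(0),b.max(0),rect(c,b,z))
P=cloud(c)
print('depth check z: blue',P[262,312],'green',P[260,464],'yel',P[258,258],'table',P[300,200], 'cans',P[213,462],P[236,462])
# rack: points 15..140 high in ROI
Q=P[180:275,430:485].reshape(-1,3)
Q=Q[(Q[:,2]>22)]
print('rack rect',cv2.minAreaRect(Q[:,:2].astype(np.float32)), len(Q))
s=load('side0.npz');S=cloud(s)
for uv in [(360,138),(330,236),(336,187),(310,273)]: print(uv,S[uv[1],uv[0]])
big=cv2.resize(c['img'][170:285,420:495],None,fx=7,fy=5,interpolation=cv2.INTER_CUBIC)
g=cv2.resize(s['img'][115:190,275:385],None,fx=5,fy=5)
W=np.zeros((600,800,3),np.uint8);W[:575,:525]=big; W2=cv2.resize(g,(275,188));W[:188,525:]=W2
cv2.imwrite('pics/r.png',W)
E
```

```text
blue 62 [303 254] [319 270] [437.2  15.6  36.2  36.2  88.9]
yel 42 [250 250] [264 264] [449.9 136.5  31.5  31.7  89.6]
red 43 [370 245] [385 259] [ 456.  -134.1   33.7   31.6   88.9]
green 62 [456 253] [473 269] [ 430.4 -322.2   37.3   35.7   87.1]
tea 214 [296 139] [350 219] [639.4 -16.  181.2  93.1  13. ]
spice 227 [145 214] [187 289] [473.3 354.   97.4 176.6  89.3]
herb 147 [410 110] [461 159] [ 728.  -273.7   93.6  125.4   53.6]
depth check z: blue [436.70638669  13.32040255  79.99080111] green [ 432.9915627  -323.40432308  100.6685984 ] yel [447.55974665 134.29164709  84.70638154] table [358.71664533 279.64741613   2.34705903] cans [ 537.31848302 -322.49323214  107.59632711] [ 487.66657298 -323.53608144   92.52374917]
rack rect ((414.1642150878906, -232.7883758544922), (199.0515594482422, 470.42535400390625), 46.30636978149414) 3616
(360, 138) [ 433.24633835 -317.39252357  106.1765645 ]
(330, 236) [437.55251931  16.30746183  73.73780693]
(336, 187) [ 456.3792582  -137.4412747    83.76559199]
(310, 273) [449.42888402 139.58038285  86.28751519]
```

View pics/r.png

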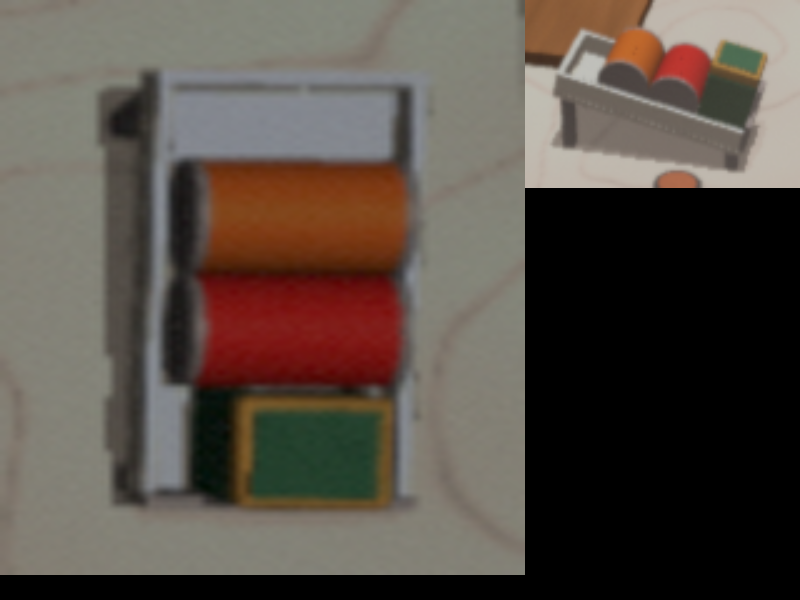

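The crop shows the rack almost square to the image. Its far corners are at about (441.5,184) and (480,184), and its low end is at about (441,270) to (478,270). The tin's lid sits right of centre, against the stop.

Run:
```python
from h import *
c=load('top0.npz');s=load('side0.npz')
for n,uv,z in [('L',(442.1,184.2),88),('R',(480.4,184.2),88),('l',(441.4,270),46),('r',(477.9,270),46)]: print(n,ray(c,uv,z)[0].round(1))
T=dict(blue=[((295,245,330,280),(315,225,347,250)),(95,80,40),(130,255,255),75],yel=[((245,245,272,272),(295,262,325,283)),(22,120,80),(35,255,255),85],
 red=[((362,240,390,268),(322,180,350,196)),(0,100,60),(15,255,255),85],green=[((448,247,482,275),(346,130,374,150)),(45,80,20),(95,255,255),104])
for n,(rois,lo,hi,z) in T.items():
    for cam,roi in zip((c,s),rois):
        b=blob(cam,roi,lo,hi); print(n,roi,b.min(0),b.max(0),rect(cam,b,z))
```

```text
L [ 607.7 -285.3   88. ]
R [ 606.  -372.1   88. ]
l [ 415.7 -283.4   46. ]
r [ 414.2 -367.2   46. ]
blue (295, 245, 330, 280) [303 254] [319 270] [437.2  15.6  36.2  36.2  88.9]
blue (315, 225, 347, 250) [320 229] [340 242] [438.2  15.4  34.9  36.4  88. ]
yel (245, 245, 272, 272) [250 250] [264 264] [449.9 136.5  31.5  31.7  89.6]
yel (295, 262, 325, 283) [301 266] [318 279] [451.1 137.1  31.7  34.   12.9]
red (362, 240, 390, 268) [370 245] [385 259] [ 456.  -134.1   33.7   31.6   88.9]
red (322, 180, 350, 196) [328 184] [343 192] [ 456.4 -132.    33.5   30.    11.9]
green (448, 247, 482, 275) [456 253] [473 269] [ 430.9 -323.6   37.5   35.8   87.1]Traceback (most recent call last):
  File "<stdin>", line 8, in <module>
  File "h.py", line 19, in blob
    cs=cv2.findContours(k,cv2.RETR_EXTERNAL,cv2.CHAIN_APPROX_NONE)[0]; return max(cs,key=cv2.contourArea)[:,0]
                                                                              ~~~^^^^^^^^^^^^^^^^^^^^^^^^
ValueError: max() iterable argument is empty
```

>>> {"name": "arm_command", "arguments": {"plan": [[1,0,0,-0.03,0],[1,0,0,-0.03,0],[1,0,0,-0.03,0.15],[1,0,0,0,0.158]], "newtons": 25}}

```text
clock: 0.6
eef_pos: [166.8, -524.7, 270.2]
eef_rot: [3.138, -0.001, -0.005]
wrist_force: [0.1, 0.1, -0.2]
finger_gap: 94.0
finger_force: 0.0
```

>>> {"name": "arm_command", "arguments": {"plan": [[1,0.045,-0.0335,0,0],[1,0.045,-0.0335,0,0],[1,0.045,-0.0335,0,0],[1,0.045,-0.0335,0,0],[1,0.045,-0.0335,0,0],[1,0.045,-0.0335,0,0],[1,0,0,0.05,0.02],[1,0,0,0.05,0],[1,0,0,0,0]]}}

```text
clock: 1.72
eef_pos: [435.4, -322.0, 165.3]
eef_rot: [-3.137, 0.005, -0.02]
wrist_force: [0.6, -0.2, 0.3]
finger_gap: 94.3
finger_force: 0.0
```

Run:
```python
from h import *
s=manip.read_state();print(s['eef_pos'],s['eef_rot'],s['joints'])
c=eyes.camera('side')
print(c['img'].shape)
a=cv2.resize(c['img'][60:200,260:420],(800,600),interpolation=cv2.INTER_CUBIC);cv2.imwrite('pics/s1.png',a)
```

```text
[ 435.3986788  -322.02819797  165.2916658 ] [-3.13743456  0.00508058 -0.02002537] [-7.04463535e-01  2.96117290e-01  1.55644877e+00  9.85534345e-06
  1.29559179e+00  8.86366020e-01]
(480, 640, 3)
```

View pics/s1.png

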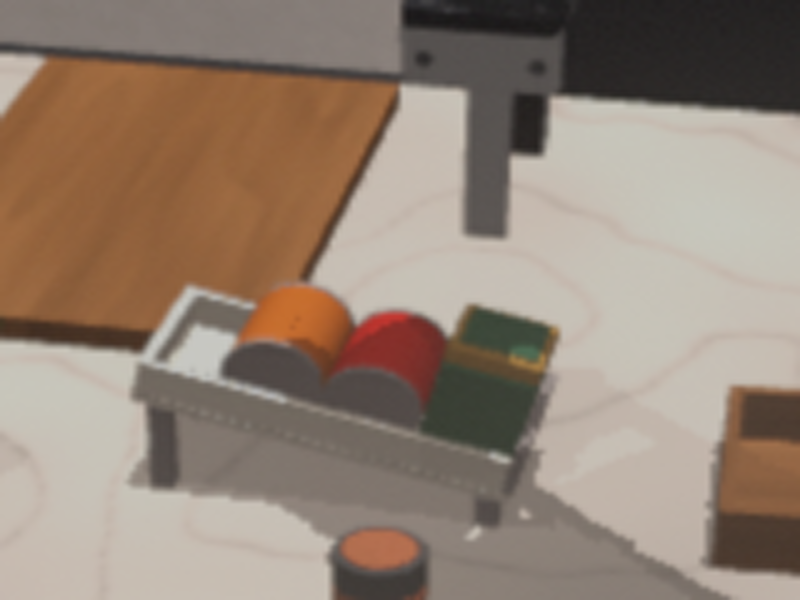

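The fingers (480,235) hang above the green tin (500,340), and both are in line. Next I go down and grip.

>>> {"name": "arm_command", "arguments": {"plan": [[1,0.001,0.0015,0.03,0],[1,0,0,0.03,0],[1,0,0,0.025,0],[1,0,0,0.018,0],[1,0,0,0,0],[-1,0,0,0,0],[-1,0,0,0,0],[-1,0,0,0,0],[-1,0,0,0,0],[-1,0,0,0,0],[-1,0,0,0,0]], "newtons": 25}}

```text
clock: 3.15
eef_pos: [437.6, -324.7, 65.2]
eef_rot: [-3.142, -0.0, -0.02]
wrist_force: [-1.0, -0.4, 0.5]
finger_gap: 49.9
finger_force: 24.9
```

Gripped at a 50 mm gap. Now I lift along the tin's axis.

>>> {"name": "arm_command", "arguments": {"plan": [[-1,-0.002,0,-0.01,0],[-1,-0.002,0,-0.01,0],[-1,-0.002,0,-0.01,0],[-1,-0.002,0,-0.01,0],[-1,-0.002,0,-0.012,0],[-1,-0.002,0,-0.015,0],[-1,-0.002,0,-0.02,0],[-1,-0.002,0,-0.03,0],[-1,0,0,-0.03,0],[-1,0,0,0,0],[-1,0,0,0,0],[-1,0,0,0,0],[-1,0,0,0,0]]}}

```text
clock: 4.78
eef_pos: [421.5, -324.2, 211.4]
eef_rot: [-3.141, 0.001, -0.02]
wrist_force: [-0.6, -0.0, -1.9]
finger_gap: 49.4
finger_force: 24.9
```

Run:
```python
from h import *
c=eyes.camera('side')
a=cv2.resize(c['img'][30:200,260:440],(800,600),interpolation=cv2.INTER_CUBIC);cv2.imwrite('pics/s2.png',a)
```

```text
(no output)
```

View pics/s2.png

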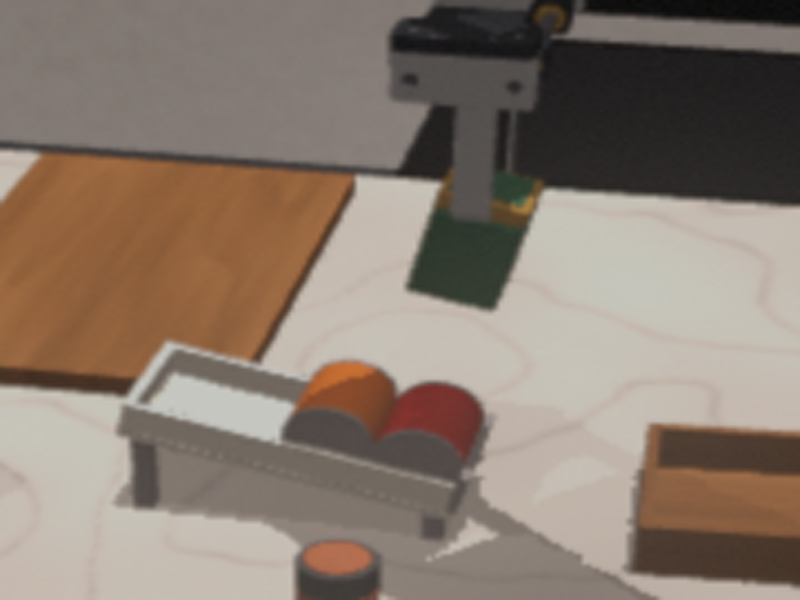

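Both cans (345,410) and (430,425) have rolled to the stop. The tin is held, still leaning 12°.

>>> {"name": "arm_command", "arguments": {"plan": [[-1,0.0248,-0.0322,0,0],[-1,0.0248,-0.0322,0,0],[-1,0.0248,-0.0322,0,0],[-1,0.0248,-0.0322,0,0],[-1,0.0248,-0.0322,0,0],[-1,0.0248,-0.0322,0,0],[-1,0.0248,-0.0322,0,0],[-1,0.0248,-0.0322,0,0],[-1,0.0248,-0.0322,0,0],[-1,0.0248,-0.0322,0,0],[-1,0,0,0,-0.12],[-1,0,0,0,-0.127],[-1,0,0,0,0],[-1,0,0,0,0]]}}

```text
clock: 6.58
eef_pos: [676.1, -7.6, 212.0]
eef_rot: [-3.142, 0.0, 0.224]
wrist_force: [-0.8, 0.2, -1.7]
finger_gap: 50.0
finger_force: 24.9
```

Run:
```python
from h import *
s=load('side0.npz'); b=blob(s,(195,205,292,260),(0,70,20),(25,255,255)); print(b.min(0),b.max(0),rect(s,b,28))
c=load('top0.npz'); b=blob(c,(290,130,355,225),(0,70,20),(25,255,255)); print(cv2.minAreaRect(b))
r=rect(c,b,28)
c=eyes.camera('side')
a=cv2.resize(c['img'][60:270,150:430],(800,600),interpolation=cv2.INTER_CUBIC);cv2.imwrite('pics/s3.png',a)
```

```text
[199 216] [283 252] [637.8  -1.4 180.2 119.   13.2]
((323.2353210449219, 178.94117736816406), (74.70096588134766, 39.290767669677734), 75.96376037597656)
```

View pics/s3.png

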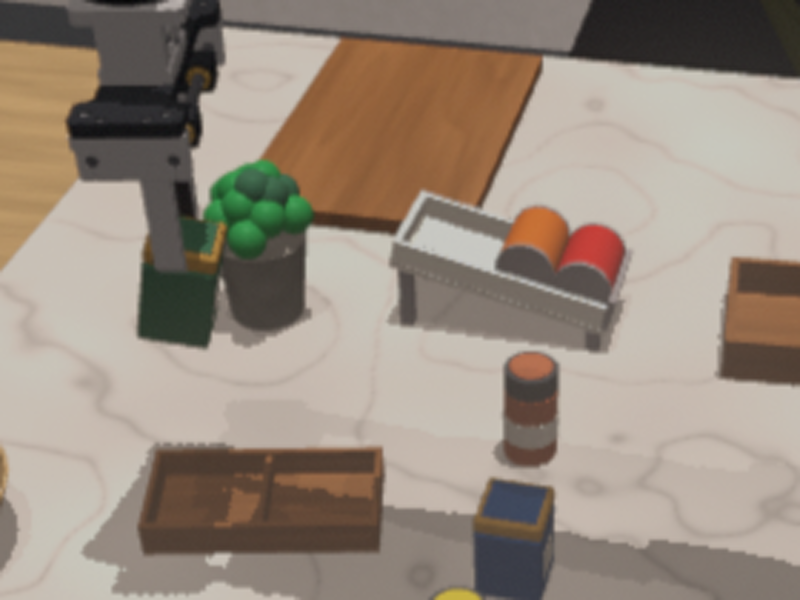

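The tin (180,290) hangs above the far bay of the small tray (205,490). I lower it now.

>>> {"name": "arm_command", "arguments": {"plan": [[-1,0,0,0.03,0],[-1,0,0,0.03,0],[-1,0,0,0.03,0],[-1,0,0,0.03,0],[-1,0,0,0.02,0],[-1,0,0,0.015,0],[-1,0,0,0.01,0],[-1,0,0,0.004,0],[-1,0,0,0,0],[-1,0,0,0,0]]}}

```text
clock: 7.88
eef_pos: [676.6, -7.3, 44.2]
eef_rot: [3.141, -0.002, 0.227]
wrist_force: [-0.7, 1.8, 4.8]
finger_gap: 49.8
finger_force: 25.0
```

>>> {"name": "arm_command", "arguments": {"plan": [[-1,0,0,0,0],[-1,0,0,0.002,0],[-1,0,0,0.002,0],[-1,0,0,0,0],[0.3,0,0,0,0],[0.3,0,0,0,0],[1,0,0,0,0],[1,0,0,0,0],[1,0,0,-0.02,0],[1,0,0,-0.04,0],[1,0,0,-0.05,0],[1,0,0,-0.05,0],[1,0,0,0,0]], "newtons": 5}}

```text
clock: 9.5
eef_pos: [677.6, -7.6, 205.5]
eef_rot: [3.139, -0.009, 0.227]
wrist_force: [-0.6, 0.4, -0.1]
finger_gap: 94.2
finger_force: 0.0
```

Run:
```python
from h import *
c=eyes.camera('side')
b=blob(c,(170,170,290,250),(45,80,20),(95,255,255)); print(b.min(0),b.max(0),rect(c,b,80))
a=cv2.resize(c['img'][60:270,150:430],(800,600),interpolation=cv2.INTER_CUBIC);cv2.imwrite('pics/s4.png',a)
```

```text
Traceback (most recent call last):
  File "h.py", line 19, in blob
    cs=cv2.findContours(k,cv2.RETR_EXTERNAL,cv2.CHAIN_APPROX_NONE)[0]; return max(cs,key=cv2.contourArea)[:,0]
                                                                              ~~~^^^^^^^^^^^^^^^^^^^^^^^^
ValueError: max() iterable argument is empty
```

Run:
```python
from h import *
c=eyes.camera('side')
a=cv2.resize(c['img'][60:270,150:430],(800,600),interpolation=cv2.INTER_CUBIC);cv2.imwrite('pics/s4.png',a)
```

```text
(no output)
```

View pics/s4.png

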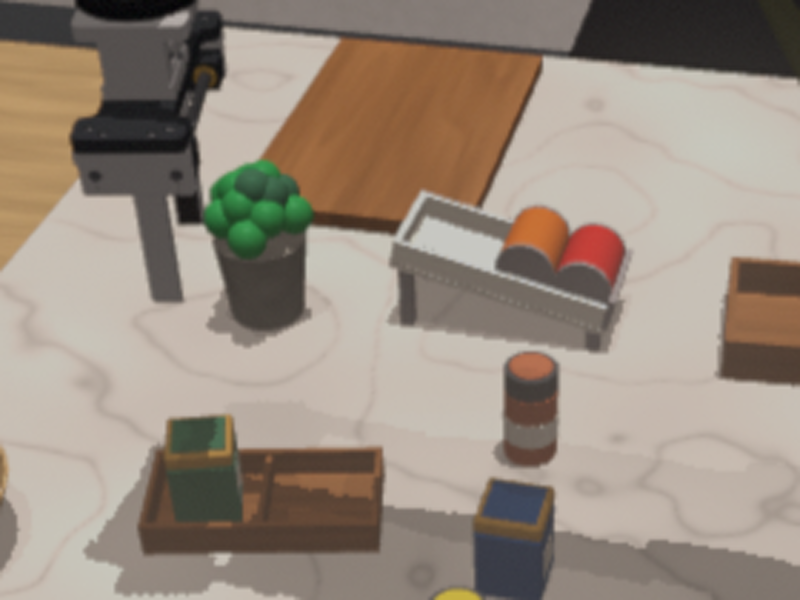

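The green tin stands upright in the far bay (205,470), and the cans and herb are undisturbed. Next is the blue tin.

>>> {"name": "arm_command", "arguments": {"plan": [[1,0,0,0,0.12],[1,0,0,0,0.127],[1,-0.03,-0.0023,0,0],[1,-0.03,-0.0023,0,0],[1,-0.03,-0.0023,0,0],[1,-0.03,-0.0023,0,0],[1,-0.03,-0.0023,0,0],[1,-0.03,-0.0023,0,0],[1,-0.03,-0.0023,0,0],[1,-0.03,-0.0023,0,0],[1,0,0,0.03,0],[1,0,0,0.03,0],[1,0,0,0,0],[1,0,0,0,0]], "newtons": 25}}

```text
clock: 11.35
eef_pos: [436.8, 15.8, 139.9]
eef_rot: [-3.142, -0.0, -0.02]
wrist_force: [0.3, 1.0, -0.6]
finger_gap: 93.8
finger_force: 0.0
```

>>> {"name": "arm_command", "arguments": {"plan": [[1,0.001,0,0.03,0],[1,0,0,0.03,0],[1,0,0,0.025,0],[1,0,0,0.018,0],[1,0,0,0,0],[-1,0,0,0,0],[-1,0,0,0,0],[-1,0,0,0,0],[-1,0,0,0,0],[-1,0,0,0,0],[-1,0,0,0,0],[-1,0,0,-0.02,0],[-1,0,0,-0.03,0],[-1,0,0,-0.04,0],[-1,0,0,-0.04,0],[-1,0,0,-0.02,0],[-1,0,0,0,0]]}}

```text
clock: 13.48
eef_pos: [438.0, 15.7, 187.0]
eef_rot: [3.142, -0.002, -0.02]
wrist_force: [0.3, 0.2, -0.6]
finger_gap: 49.6
finger_force: 25.0
```

>>> {"name": "arm_command", "arguments": {"plan": [[-1,0.0266,0.0064,0,0],[-1,0.0266,0.0064,0,0],[-1,0.0266,0.0064,0,0],[-1,0.0266,0.0064,0,0],[-1,0.0266,0.0064,0,0],[-1,0.0266,0.0064,0,0],[-1,0,0,0,-0.12],[-1,0,0,0,-0.127],[-1,0,0,0,0],[-1,0,0,0.03,0],[-1,0,0,0.03,0],[-1,0,0,0.03,0],[-1,0,0,0.02,0],[-1,0,0,0,0]]}}

```text
clock: 15.22
eef_pos: [595.2, -25.7, 74.2]
eef_rot: [-3.14, 0.003, 0.224]
wrist_force: [-0.4, 0.9, -0.4]
finger_gap: 49.9
finger_force: 25.0
```

Run:
```python
from h import *
c=eyes.camera('side')
a=cv2.resize(c['img'][120:270,160:360],(800,600),interpolation=cv2.INTER_CUBIC);cv2.imwrite('pics/s5.png',a)
```

```text
(no output)
```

View pics/s5.png

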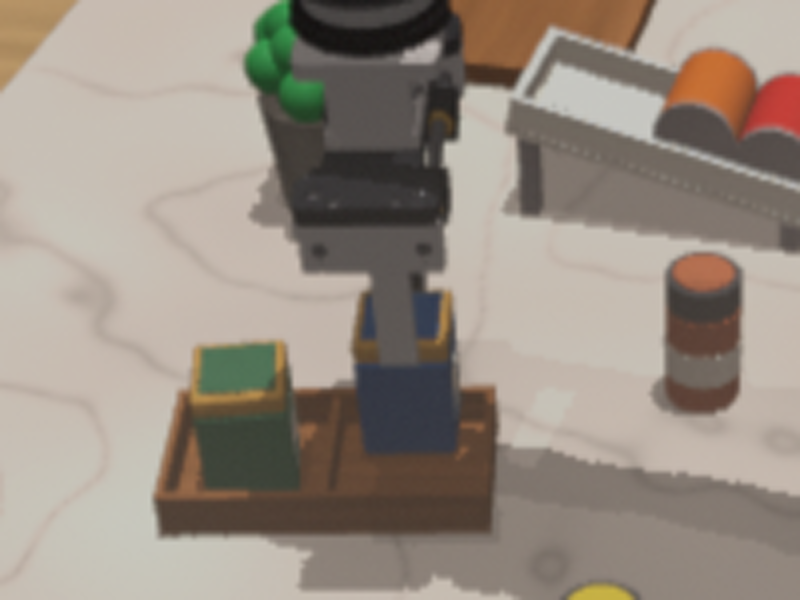

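The blue tin (405,400) hangs over the near bay, clear of the divider at (335,440). I lower and release it.

>>> {"name": "arm_command", "arguments": {"plan": [[-1,0,0,0.015,0],[-1,0,0,0.01,0],[-1,0,0,0.005,0],[-1,0,0,0.002,0],[-1,0,0,0,0]]}}

```text
clock: 15.9
eef_pos: [596.4, -25.9, 44.3]
eef_rot: [3.142, -0.0, 0.227]
wrist_force: [-0.1, 0.6, -1.4]
finger_gap: 49.7
finger_force: 25.0
```

>>> {"name": "arm_command", "arguments": {"plan": [[-1,0,0,0.002,0],[-1,0,0,0.001,0],[-1,0,0,0,0],[0.3,0,0,0,0],[0.3,0,0,0,0],[1,0,0,0,0],[1,0,0,0,0],[1,0,0,-0.02,0],[1,0,0,-0.04,0],[1,0,0,-0.05,0],[1,0,0,-0.05,0],[1,0,0,0,0.12],[1,0,0,0,0.107],[1,0,0,0,0]]}}

```text
clock: 17.65
eef_pos: [596.3, -25.9, 201.1]
eef_rot: [-3.142, 0.0, 0.0]
wrist_force: [-0.0, 0.4, 0.4]
finger_gap: 93.7
finger_force: 0.0
```

>>> {"name": "arm_command", "arguments": {"plan": [[1,-0.028,0.0214,0,0],[1,-0.028,0.0214,0,0],[1,-0.028,0.0214,0,0],[1,-0.028,0.0214,0,0],[1,-0.028,0.0214,0,0],[1,0,0,0.03,0],[1,0,0,0.03,0],[1,0,0,0,0],[1,0,0,0,0]]}}

```text
clock: 18.77
eef_pos: [456.8, -133.0, 142.3]
eef_rot: [3.141, -0.001, 0.001]
wrist_force: [0.2, -0.0, 0.5]
finger_gap: 94.4
finger_force: 0.0
```

Run:
```python
from h import *
c=eyes.camera('side')
cv2.imwrite('pics/s6.png',cv2.resize(c['img'][120:270,180:380],(800,600),interpolation=cv2.INTER_CUBIC))
```

```text
(no output)
```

View pics/s6.png

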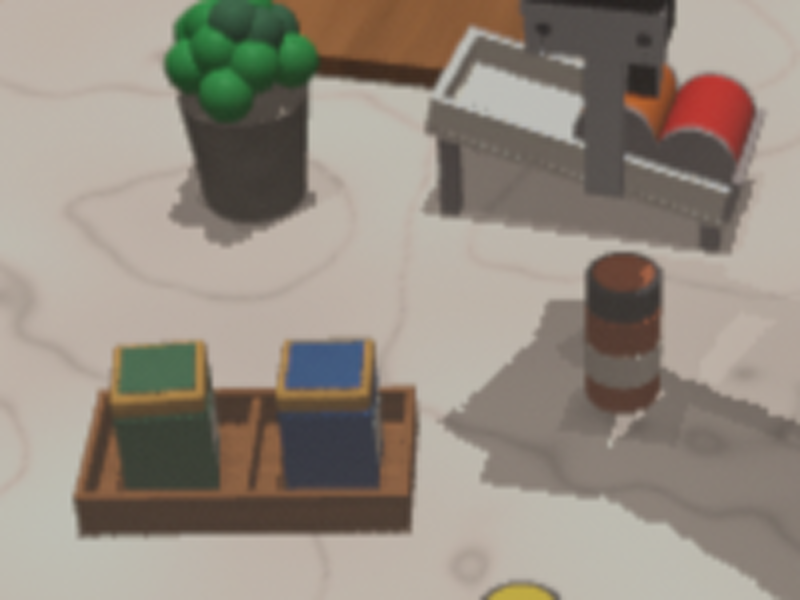

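Both tins stand upright in their bays (165,420) and (330,415). The gripper is above the red jar (622,330).

>>> {"name": "arm_command", "arguments": {"plan": [[1,0,0,0.03,0],[1,0,0,0.03,0],[1,0,0,0.022,0],[1,0,0,0.012,0],[1,0,0,0,0],[-1,0,0,0,0],[-1,0,0,0,0],[-1,0,0,0,0],[-1,0,0,0,0],[-1,0,0,0,0],[-1,0,0,0,0],[-1,0,0,0,0],[-1,0,0,-0.02,0],[-1,0,0,-0.03,0],[-1,0,0,-0.04,0],[-1,0,0,-0.05,0],[-1,0,0,-0.03,0],[-1,0,0,0,0]]}}

```text
clock: 21.08
eef_pos: [456.9, -133.1, 218.6]
eef_rot: [3.14, -0.003, -0.0]
wrist_force: [-1.4, -0.7, -2.3]
finger_gap: 43.1
finger_force: 25.0
```

Run:
```python
from h import *
s=load('side0.npz'); c=load('top0.npz')
b=blob(c,(130,195,205,300),(0,0,0),(180,255,60)); print(rect(c,b,28))
b=blob(s,(195,345,335,440),(0,0,0),(180,255,75)); P=ray(s,b,28); print(rect(s,b,28), b.min(0),b.max(0))
h=cv2.convexHull(b[:,None]); a=cv2.approxPolyDP(h,4,True)[:,0]; print(a.tolist(), ray(s,a,28)[:,:2].round(0).tolist())
```

```text
[473.3 354.   97.4 176.6  89.3]
[473.1 366.2 102.9 179.8  89.2] [204 358] [322 433]
[[223, 359], [322, 377], [310, 432], [206, 410], [204, 401]] [[562.0, 317.0], [388.0, 316.0], [384.0, 416.0], [554.0, 415.0], [563.0, 401.0]]
```

>>> {"name": "arm_command", "arguments": {"plan": [[-1,0.0037,-0.0306,0,0],[-1,0.0037,-0.0306,0,0],[-1,0.0037,-0.0306,0,0],[-1,0.0037,-0.0306,0,0],[-1,0.0037,-0.0306,0,0],[-1,0.0037,-0.0306,0,0],[-1,0.0037,-0.0306,0,0],[-1,0.0037,-0.0306,0,0],[-1,0.0037,-0.0306,0,0],[-1,0.0037,-0.0306,0,0],[-1,0.0037,-0.0306,0,0],[-1,0.0037,-0.0306,0,0],[-1,0.0037,-0.0306,0,0],[-1,0.0037,-0.0306,0,0],[-1,0.0037,-0.0306,0,0],[-1,0.0037,-0.0306,0,0],[-1,0,0,0.05,0],[-1,0,0,0.05,0],[-1,0,0,0,0],[-1,0,0,0,0]]}}

```text
clock: 23.58
eef_pos: [516.1, 357.0, 118.5]
eef_rot: [-3.141, -0.001, -0.0]
wrist_force: [0.5, 0.3, -0.6]
finger_gap: 43.2
finger_force: 25.0
```

Run:
```python
from h import *
c=eyes.camera('side'); print(manip.read_state()['eef_pos'])
cv2.imwrite('pics/s7.png',cv2.resize(c['img'][240:450,150:430],(800,600),interpolation=cv2.INTER_CUBIC))
```

```text
[516.39016488 357.1661884  119.18890368]
```

View pics/s7.png

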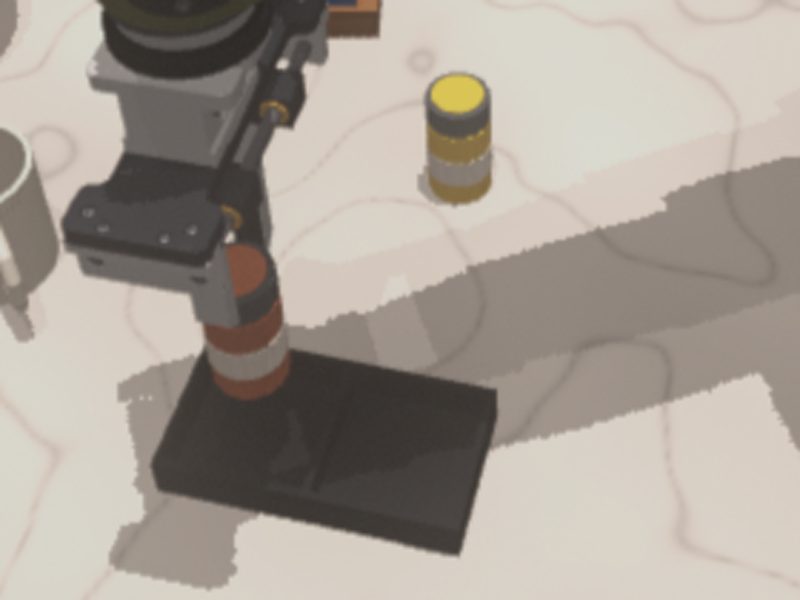

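The red jar (245,340) hangs over the far bay of the black tray. I lower it.

>>> {"name": "arm_command", "arguments": {"plan": [[-1,0,0,0.03,0],[-1,0,0,0.02,0],[-1,0,0,0.01,0],[-1,0,0,0.005,0],[-1,0,0,0.001,0],[-1,0,0,0,0]]}}

```text
clock: 24.38
eef_pos: [516.0, 357.0, 52.2]
eef_rot: [-3.141, -0.001, -0.0]
wrist_force: [-0.9, 0.4, 2.2]
finger_gap: 43.3
finger_force: 25.0
```

>>> {"name": "arm_command", "arguments": {"plan": [[0.2,0,0,0,0],[0.2,0,0,0,0],[1,0,0,0,0],[1,0,0,0,0],[1,0,0,-0.02,0],[1,0,0,-0.04,0],[1,0,0,-0.04,0],[1,-0.0082,0.0275,0,0],[1,-0.0082,0.0275,0,0],[1,-0.0082,0.0275,0,0],[1,-0.0082,0.0275,0,0],[1,-0.0082,0.0275,0,0],[1,-0.0082,0.0275,0,0],[1,-0.0082,0.0275,0,0],[1,-0.0082,0.0275,0,0],[1,0,0,0,0],[1,0,0,0,0]]}}

```text
clock: 26.5
eef_pos: [450.4, 137.3, 152.0]
eef_rot: [-3.141, -0.001, -0.0]
wrist_force: [0.5, -0.1, -0.2]
finger_gap: 94.0
finger_force: 0.0
```

>>> {"name": "arm_command", "arguments": {"plan": [[1,0,0,0.03,0],[1,0,0,0.03,0],[1,0,0,0.03,0],[1,0,0,0.014,0],[1,0,0,0,0],[-1,0,0,0,0],[-1,0,0,0,0],[-1,0,0,0,0],[-1,0,0,0,0],[-1,0,0,0,0],[-1,0,0,0,0],[-1,0,0,0,0],[-1,0,0,-0.02,0],[-1,0,0,-0.03,0],[-1,0,0,-0.04,0],[-1,0,0,-0.05,0],[-1,0,0,-0.03,0],[-1,0,0,0,0]]}}

```text
clock: 28.75
eef_pos: [450.6, 136.9, 218.5]
eef_rot: [-3.141, -0.003, -0.0]
wrist_force: [0.7, -0.9, -2.7]
finger_gap: 43.2
finger_force: 25.0
```

>>> {"name": "arm_command", "arguments": {"plan": [[-1,-0.0026,-0.0275,0,0],[-1,-0.0026,-0.0275,0,0],[-1,-0.0026,-0.0275,0,0],[-1,-0.0026,-0.0275,0,0],[-1,-0.0026,-0.0275,0,0],[-1,-0.0026,-0.0275,0,0],[-1,-0.0026,-0.0275,0,0],[-1,-0.0026,-0.0275,0,0],[-1,0,0,0,0],[-1,0,0,0.05,0],[-1,0,0,0.05,0],[-1,0,0,0.03,0],[-1,0,0,0.02,0],[-1,0,0,0.01,0],[-1,0,0,0.005,0],[-1,0,0,0,0],[-1,0,0,0,0]]}}

```text
clock: 30.88
eef_pos: [429.4, 356.8, 52.6]
eef_rot: [-3.141, -0.001, -0.0]
wrist_force: [-0.3, -0.8, -2.0]
finger_gap: 43.3
finger_force: 25.0
```

>>> {"name": "arm_command", "arguments": {"plan": [[-1,0,0,0.002,0],[-1,0,0,0,0],[0.2,0,0,0,0],[0.2,0,0,0,0],[1,0,0,0,0],[1,0,0,0,0],[1,0,0,-0.02,0],[1,0,0,-0.04,0],[1,0,0,-0.05,0],[1,0,0,-0.05,0],[1,-0.02,0.04,0,0],[1,-0.02,0.04,0,0],[1,0,0.05,0,0],[1,0,0.05,0,0],[1,0,0,0,0],[1,0,0,0,0]]}}

```text
clock: 32.88
eef_pos: [389.3, 177.1, 210.3]
eef_rot: [-3.141, -0.0, -0.001]
wrist_force: [0.0, -0.6, -0.1]
finger_gap: 94.1
finger_force: 0.0
```

Run:
```python
from h import *
print(manip.read_state()['eef_pos'])
c=eyes.camera('side')
cv2.imwrite('pics/s8.png',c['img'])
```

```text
[389.27752928 177.11909716 210.29014986]
```

View pics/s8.png

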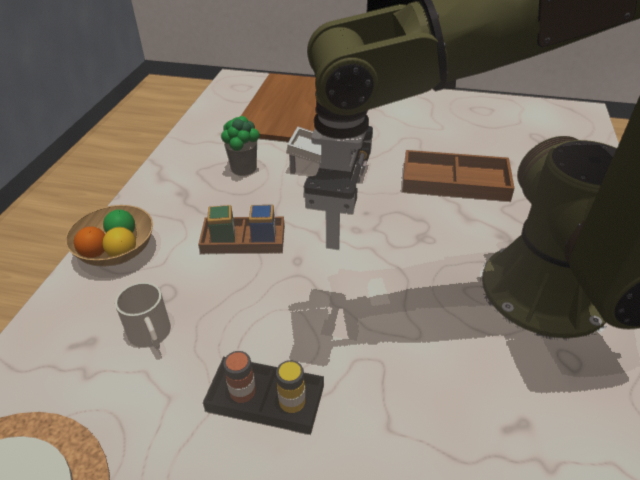

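Both tins (221,225) and (262,223) and both jars (240,378) and (290,388) stand upright, one in each bay, and the gripper is clear of everything. I'm handing the job in.

```bash
python3 -c "
from cell import ticket; print(ticket.sign_off())"
```

```text
the job is handed in; nothing more can be done
None
```

The job is done and handed in at about 33 s on the robot clock: both tins stand in the smaller wooden tray and both jars in the black tray, one per bay; both cans had rolled to the front stop when last seen (the arm hid them in the final picture), and the sign-off gave no verdict.

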